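Shut and lock the flip-top storage box

ROBOT

A 7-joint arm with a two-finger parallel gripper is mounted at the origin on the work surface. World frame = base frame: x ahead of the robot, y to its left, z up, the work surface at z = 0. Lengths are in m, angles in rad, forces in N, time in s.
With the tool pointing down it reaches from about 0.4 to 0.85 m from the base axis. Payload 10.4 kg.
Tool frame: the origin (TCP) lies at the very end of the fingers, on their centre line; the grasp point (between the pads) lies 19 mm behind it (manip.grip_depth is the distance from the TCP to the grasp point, in m); z points along the fingers, y is the direction in which the jaws open and shut (so a half turn about z gives the same grasp; the last joint's range is limited). The gripper opens to 85 mm and grips with 20 to 120 N. Pads are 22 mm wide; open, the fingers measure 114 mm over their backs; the gripper's body (76 mm by 85 mm) begins 54 mm behind the grasp point. The pads swing forward as they close: fully open they stand 13 mm farther back than shut.
Start: joints at [-1.32, 0.332, -0.065, 1.46, 0.022, 1.35, -0.088], TCP at [0.169, 0.602, 0.204] pointing down, gripper open.
Joint ranges: [-2.6, 2.6], [-0.5, 2.12], [-1.47, 1.34], [0.16, 2.42], [-1.27, 4.41], [0.06, 2.06], [-2.6, 2.6]. Speed limits (rad/s): [2.22, 2.22, 2.79, 2.79, 3.14, 3.14, 3.14].

INTERFACE

Orientations are given as a unit quaternion [x, y, z, w].
In Python, from workcell import manip gives the robot as it stands.
- The arm moves only by the tool step_arm, never from a script. Its argument "motion" is a list of rows, each a list of 6 numbers: the shift along the tool's x, y, z in mm, then the turn, a rotation vector about the tool's x, y, z in degrees. A call has 1 to 20 rows; each row shifts and turns the pose as measured when the row begins, along the tool's axes as they then stand; what a row does not reach is not made up. A row lasts 1/8 s, in which the tool goes at most 62.5 mm and 10.7 degrees, less where a joint would pass 70% of its speed; a pose out of reach is approached as far as the arm can. A call with a gripper value outside its range is refused whole. "jaw" is the finger opening in mm, from 0 to 85.4, set as the call begins (left out, the last holds). The fingers move at their own pace and stop on an object; "force" is the grip in N (left out, the last holds). Time passes only in rows, so rows that do not move let the fingers close. It gives the time, the measured TCP pose, the force and the opening at its end, in the units of the state.
- manip.get_obs(): the state, without advancing time (a new reading comes with each control period).
- manip.camera(name): name is "scene" or "top"; returns the picture (480x640x3 uint8, blue, green, red); there is no depth.
- manip.camera_info(name): a dict with "camera_matrix" (3x3 intrinsics, pixels), "R" (3x3) and "t" (3): a world point X has camera coordinates R X + t. Camera axes: x right, y down, z forward; pixel columns grow to the right and rows downward; lengths in m; the calibration is good to about 2 mm. A picture is of the moment at which its call begins. camera_info takes no time and is no camera call.
- manip.hand_in(): hands the job in, once; it reports no verdict.
The state is a dict: "clock": time; "joint_pos": joint angles; "joint_velocities": joint speeds; "tau": joint torques, N m; "position": TCP position; "ee_rot": TCP orientation; "ft_force": force on the tool from outside, world axes, zero at the start; "torque": the same for the moment, N m; "grip_width": opening from 0.0 (shut) to 1.0 (fully open).
Only numpy, scipy, OpenCV 4.12 (cv2) and the standard library are available. Lean on these libraries where they do the work, as an engineer would, in place of code of your own. Each camera call takes 0.05 s, during which the arm holds its last target.

TASK

Shut and lock the storage box, pushing with the fingertips only. Swing its flip-top lid all the way down, then press the spring key behind the latch bar's tail and, while holding it down, push the bar through the staple on the lid until it is fully home; let go so that the key springs up and locks it. Do not squeeze or force the bar, and leave the jar, the shrimp cave, the suction cup and the airstone where they stand.

Things in the scene. Friction and masses are not known exactly. Their poses are not given: they have to be found in the camera images.
- box: Grey plastic storage box, 220 (x) x 320 (y) x 130 mm high, standing fast on the tiled step (it does not slide). Origin: centre of its underside; z up, y along the 320 mm width. Of its top the half at negative y is a fixed deck 130 mm above the step, the other half is the flip-top lid. The lock lies on the top's middle line (x = 0) and works along the box's +y, from deck to lid.
- lid (a joint): Angle of the flip-top lid, rad: 0 shut (level with the deck), 1.57 upright. The hinge line runs along the box's x through point lid_hinge; shutting swings the free edge to the box's -y and down. Stiff hinge: the lid stays at any angle; 1 to 5 N at lid_push moves it. Plate 220 x 159 mm, 6 mm thick.
- lid_hinge (a point): Middle of the lid's hinge line, at the box's (0, +160 mm), 124 mm above the step. Axes as the box's.
- lid_push (a point): Point on the lid's outer face (upper face when shut), 130 mm from the hinge line and 60 mm to the box's -x side of the staple: push the lid here. Its z axis is the outward normal of that face; its y axis points from the free edge to the hinge. Moves with the lid.
- key (a joint): How far the spring key is pressed straight down, m: 0 up, 0.009 fully down. Takes 5 N to start, 11 N fully down. A steel tooth on it stands in a window of the bar and locks the bar; it is clear from 0.005 on. After 10 mm of bar travel the bar itself keeps it down; it springs up again only with the bar home, when nothing presses on it.
- key_pad (a point): Middle of the key's thumb pad, on its top: at the box's (0, -126 mm), 143 mm above the step with the key up. The key is a flat strip 30 mm wide (x), bare from y = -150 mm to the bar's tail (-103 mm), and goes on level under the bar, so a fingertip can keep pressing it while it follows the bar. The deck beside it lies 13 mm lower than its top.
- bar (a joint): How far the steel latch bar is slid towards the box's +y, m: 0 drawn back, 0.042 home against its end stop. From 0.038 on the key's tooth finds the bar's rear window. With the tooth clear the bar slides with 2 to 6 N. At the start it has 3 to 4 mm of play before the tooth stops it.
- bar_tail (a point): Middle of the rear face (towards the box's -y) of the upright thumb stop at the bar's tail: push it towards the box's +y. The stop is 34 mm wide (x), 6 mm thick and reaches from 144 to 170 mm above the step (this point: 156 mm). Moves with the bar.
- jar: Open round glass specimen jar, 70 mm across, 104 mm high; origin at the centre of its underside. Leave alone.
- cave: Brown ceramic shrimp cave, a half tunnel 75 x 74 mm, 38 mm high; origin under its middle. Leave alone.
- suction_cup: Blue suction cup, 44 mm across, 26 mm high, standing on its lip; origin at the centre of its underside. Leave alone.
- airstone: Black airstone, a cylinder 28 mm across, 46 mm high with its nipple; origin at the centre of its underside. Leave alone.
- staple (a point): Staple for the bar, on the lid's outer face 136 mm from the hinge line, at the box's x = 0: a bridge 50 mm wide (x) and 12 mm long (y), its top 30 mm above that face (this point: middle of the top). It stands on a boss 44 x 36 mm, 12 mm high. Axes as lid_push.
- bar_nose (a point): Middle of the bar's front end, 146 mm above the step. The bar is 97 mm long, 34 mm wide and 6 mm thick, lies just above the key and runs between two fixed cheeks, 26 mm high and 37 mm apart, that stand on the deck from the box's y = -55 to -10 mm. Moves with the bar.

How it is judged:
By the outcome, as a careful person would: the job done as asked, in the order asked, and still so for the second after the job is handed in, with the robot touching nothing.
It also fails if it takes over 42 s, if anything falls off the work surface, if the arm or the gripper's body presses on something with over 40 N, if the wrist force passes 120 N, or if a joint passes its speed limit or range.

## Working session

There is one attempt and no reset: what is moved stays moved. The work goes in short steps, Python scripts to look and compute and a tool call to move; the robot and the scene stay as the last step left them, time stands still between calls to the robot, and variables do not carry over. Pictures are saved under pics/ and viewed, and the job is handed in when it is done.

Besides the shell and the picture viewer there is one more tool, called as name(argument=value, ...), one argument or row to a line, values as JSON. step_arm: Moves the arm, as the interface text tells. Its arguments: {"type":"object","properties":{"motion":{"type":"array"},"jaw":{"type":"number"},"force":{"type":"number"}},"required":["motion"]}

```bash
mkdir -p pics; ls; python3 - <<'E'
from workcell import manip
import cv2
o=manip.get_obs()
for k in o: print(k,o[k])
for n in("scene","top"):
    cv2.imwrite(f"pics/{n}0.png",manip.camera(n)); i=manip.camera_info(n); print(n,i)
E
```

```text
pics
clock 0.0
joint_pos [-1.31958847  0.33286663 -0.06468713  1.46095092  0.02159904  1.34988839
 -0.08850394]
joint_velocities [ 0.00031613  0.00095772  0.00019176 -0.00158975  0.0009861   0.00084692
  0.00194258]
tau [ 1.05019476e-04 -6.25468183e+01  4.90721629e-02 -3.91590357e+01
  1.62220857e-02  1.02074406e-02  1.23847983e-05]
position [0.16890149 0.60131381 0.20271461]
ee_rot [ 1.36474224e-01  9.90643369e-01 -7.06217754e-04 -6.23557484e-05]
ft_force [-0.77780787 -0.27134018  0.58959304]
torque [-0.07080889 -0.01115527 -0.02139782]
grip_width 1.0006914082174023
scene {'camera_matrix': array([[609.07096475,   0.        , 314.84439867],
       [  0.        , 609.07096475, 239.4783807 ],
       [  0.        ,   0.        ,   1.        ]]), 'R': array([[ 0.9926493 , -0.1202506 , -0.01368059],
       [-0.11309099, -0.88136214, -0.45870602],
       [ 0.04310211,  0.45688136, -0.88848277]]), 't': array([-0.52780275,  0.14909847,  1.15661877])}
top {'camera_matrix': array([[546.93154867,   0.        , 321.61701352],
       [  0.        , 546.93154867, 235.35565434],
       [  0.        ,   0.        ,   1.        ]]), 'R': array([[ 0.01280354, -0.99991645, -0.00178028],
       [-0.99486653, -0.0125601 , -0.10041332],
       [ 0.10038256,  0.00305679, -0.99494422]]), 't': array([0.02828249, 0.52989653, 1.1715528 ])}
```

View pics/scene0.png

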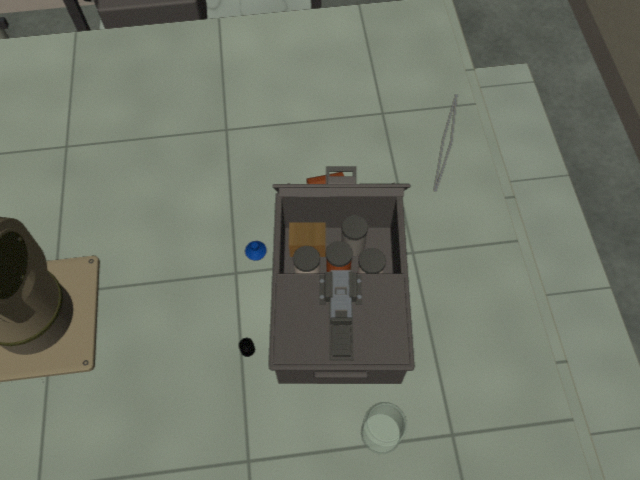

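View pics/top0.png

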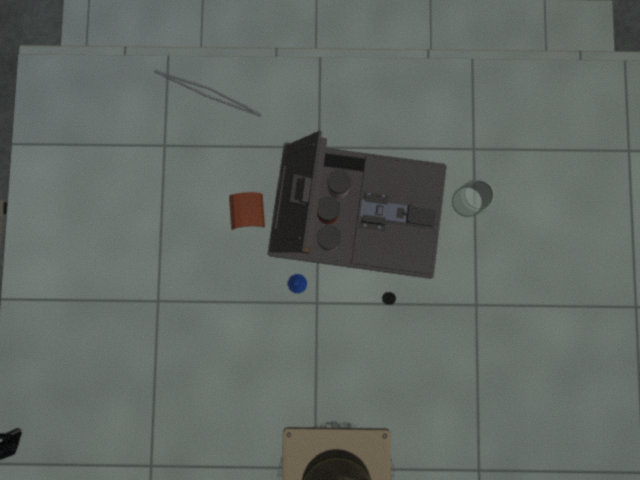

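```bash
python3 - <<'E'
import cv2
a=cv2.imread("pics/top0.png")[120:300,255:505]; cv2.imwrite("pics/top0z.png",cv2.resize(cv2.convertScaleAbs(a,alpha=1.8),None,fx=3.2,fy=3.2,interpolation=cv2.INTER_CUBIC))
a=cv2.imread("pics/scene0.png")[155:395,235:435]; cv2.imwrite("pics/scene0z.png",cv2.resize(cv2.convertScaleAbs(a,alpha=1.8),None,fx=2.5,fy=2.5,interpolation=cv2.INTER_CUBIC))
E
```

```text
(no output)
```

View pics/top0z.png

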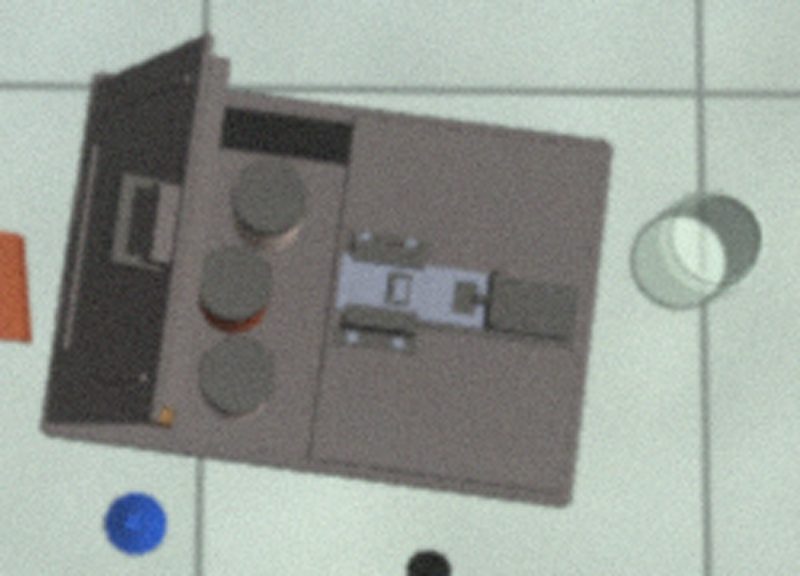

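View pics/scene0z.png

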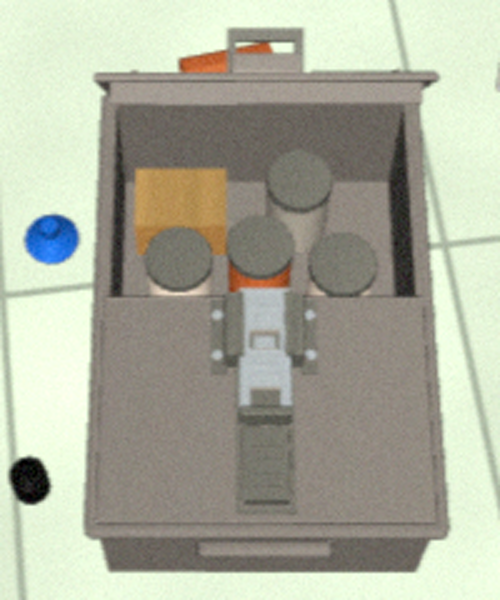

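```bash
cat > h.py <<'E'
import numpy as np
from workcell import manip
def ray(n,u,v):
    i=manip.camera_info(n);R,t=np.array(i["R"]),np.array(i["t"])
    d=R.T@np.linalg.solve(i["camera_matrix"],[u,v,1]);return -R.T@t,d
def onz(n,u,v,z):
    c,d=ray(n,u,v);return c+d*(z-c[2])/d[2]
def two(a,b):
    c1,d1=ray("top",*a);c2,d2=ray("scene",*b)
    s=np.linalg.lstsq(np.c_[d1,-d2],c2-c1,rcond=None)[0]
    p,q=c1+s[0]*d1,c2+s[1]*d2;return (p+q)/2,np.linalg.norm(p-q)
def proj(n,X):
    i=manip.camera_info(n);p=i["camera_matrix"]@(np.array(i["R"])@X+i["t"]);return p[:2]/p[2]
E
python3 - <<'E'
from h import *
np.set_printoptions(precision=4,suppress=True)
T=lambda x,y:((x+.5)/3.2+255-.5,(y+.5)/3.2+120-.5)
S=lambda x,y:((x+.5)/2.5+235-.5,(y+.5)/2.5+155-.5)
P={"farR":((611,143),(445,530)),"nearR":((570,505),(87,530)),"split_near":((309,460),None),"split_far":((353,118),None),
"key_tailL":((570,340),(238,510)),"key_tailR":((577,284),(293,510)),"lidtop_near":((43,430),(97,78)),"lidtop_far":((208,38),(437,78)),}
for k,(a,b) in P.items():
    print(k,onz("top",*T(*a),.13), onz("scene",*S(*b),.13) if b else "", two(T(*a),S(*b)) if b else "")
for k,p in dict(jar=(680,260),cup=(135,523),air=(428,563)).items(): print(k,onz("top",*T(*p),.03))
E
```

```text
farR [ 0.6669 -0.2147  0.13  ] [ 0.6649 -0.2141  0.13  ] (array([ 0.6655, -0.2144,  0.1316]), np.float64(0.001897846310763337))
nearR [ 0.4379 -0.187   0.13  ] [ 0.4379 -0.1858  0.13  ] (array([ 0.4379, -0.1865,  0.1325]), np.float64(0.0002188352469468313))
split_near [ 0.4637 -0.0249  0.13  ]  
split_far [ 0.681  -0.0512  0.13  ]  
key_tailL [ 0.5409 -0.1878  0.13  ] [ 0.5355 -0.1848  0.13  ] (array([ 0.5376, -0.1866,  0.1376]), np.float64(0.004868353210512032))
key_tailR [ 0.5764 -0.1925  0.13  ] [ 0.5706 -0.1892  0.13  ] (array([ 0.5725, -0.1911,  0.1382]), np.float64(0.005227951989055578))
lidtop_near [0.4803 0.141  0.13  ] [0.4747 0.1536 0.13  ] (array([0.4769, 0.1382, 0.1545]), np.float64(0.003606804587443761))
lidtop_far [0.7319 0.0414 0.13  ] [0.7247 0.1211 0.13  ] (array([0.6923, 0.0402, 0.2634]), np.float64(0.00016663751144612514))
jar [ 0.6093 -0.2838  0.03  ]
cup [0.4246 0.0873 0.03  ]
air [ 0.4002 -0.1109  0.03  ]
```

```bash
cat >> h.py <<'E'
np.set_printoptions(precision=4,suppress=True)
YAW=-6.9*np.pi/180;O=np.array([.5724,-.038,0.])
ex=np.array([np.cos(YAW),np.sin(YAW),0]);ey=np.array([-np.sin(YAW),np.cos(YAW),0]);ez=np.array([0,0,1.])
def W(x,y,z):return O+ex*x+ey*y+ez*z
def B(p):p=np.asarray(p)-O;return np.array([p@ex,p@ey,p[2]])
from scipy.spatial.transform import Rotation as Ro
def to(target,Rt=None):
    "shift in tool axes (mm) and turn (deg)"
    o=manip.get_obs();R=Ro.from_quat(o["ee_rot"])
    d=R.inv().apply(np.array(target)-o["position"])*1000
    if Rt is None: Rt=Ro.from_matrix(np.c_[-ex,ey,-ez])
    return d.round(1),(R.inv()*Rt).as_rotvec(degrees=True).round(2)
E
python3 - <<'E'
from h import *
T=lambda x,y:((x+.5)/3.2+255-.5,(y+.5)/3.2+120-.5)
S=lambda x,y:((x+.5)/2.5+235-.5,(y+.5)/2.5+155-.5)
for k,a,b in[("lid near",(153,421),(97,78)),("lid far",(208,38),(437,78)),("staple nearL top",(115,262),(229,30)),("tailL",(484,328),(238,407)),("tailR",(490,270),(292,407))]:
    p,e=two(T(*a),S(*b));b=B(p);print(k,p,e,b,np.degrees(np.arctan2(b[2]-.124,.160-b[1])),np.hypot(b[2]-.124,.160-b[1]))
d,t=to(W(-.06,.16,.33));print(d,t)
for th in (64,50,30,10,0):
    th=np.radians(th); p=W(-.06,.16-.13*np.cos(th)+.006*np.sin(th),.124+.13*np.sin(th)+.006*np.cos(th)); print(p,B(p))
E
```

```text
lid near [0.4771 0.0674 0.2646] 0.00020739576095345075 [-0.1073  0.0932  0.2646] 64.5755934946618 0.15563371565042075
lid far [0.6923 0.0402 0.2634] 0.00016663751144612514 [0.1096 0.092  0.2634] 64.00120318008655 0.15508005245493808
staple nearL top [0.5645 0.0896 0.2694] 0.0008972284242944635 [-0.0232  0.1257  0.2694] 76.72384519782801 0.1494261265451092
tailL [ 0.5429 -0.1285  0.1664] 0.0005077522937467088 [-0.0184 -0.0934  0.1664] 9.489528660291631 0.25688794156311817
tailR [ 0.5779 -0.1324  0.1656] 0.0018980914751203122 [ 0.0168 -0.0931  0.1656] 9.336554086005199 0.25646708639815463
[-477.6 -357.7 -126.7] [-0.07 -0.   -8.79]
[0.5259 0.0768 0.2435] [-0.06    0.1084  0.2435]
[0.5226 0.0497 0.2274] [-0.06    0.081   0.2274]
[0.5189 0.0193 0.1942] [-0.06    0.0504  0.1942]
[0.5168 0.002  0.1525] [-0.06    0.033   0.1525]
[ 0.5164 -0.001   0.13  ] [-0.06  0.03  0.13]
```

step_arm(
  motion=[
    [0, 0, -42, 0, 0, -3],
    [0, 0, -42, 0, 0, -3],
    [0, 0, -42, 0, 0, -2.8],
    [0, 0, 0, 0, 0, 0],
  ],
  jaw=0,
  force=40,
)

```text
clock: 0.6
position: [0.1687, 0.6005, 0.33]
ee_rot: [0.058, 0.998, -0.003, -0.001]
ft_force: [-0.0, -0.7, -0.3]
grip_width: 0.144
```

```bash
python3 -c "
from h import *
print(to(W(-.06,.165,.32)),manip.get_obs()['position'],manip.get_obs()['clock'])"
```

```text
(array([-415.3, -422.5,   12.3]), array([-0.36, -0.04,  0.3 ])) [0.1687 0.6005 0.33  ] 0.6
```

step_arm(
  motion=[
    [-34, -35, 1, 0, 0, 0],
    [-34, -35, 1, 0, 0, 0],
    [-34, -35, 1, 0, 0, 0],
    [-34, -35, 1, 0, 0, 0],
    [-34, -35, 1, 0, 0, 0],
    [-34, -35, 1, 0, 0, 0],
    [-34, -35, 1, 0, 0, 0],
    [-34, -35, 1, 0, 0, 0],
    [-34, -35, 1, 0, 0, 0],
    [-34, -35, 1, 0, 0, 0],
    [-34, -35, 1, 0, 0, 0],
    [-30, -30, 1, 0, 0, 0],
    [0, 0, 0, 0, 0, 0],
  ],
)

```text
clock: 2.22
position: [0.5279, 0.122, 0.3052]
ee_rot: [0.06, 0.998, -0.011, -0.007]
ft_force: [-0.5, 1.0, -0.2]
grip_width: 0.0
```

```bash
python3 -c "
from h import *
import cv2
o=manip.get_obs()
print(to(W(-.06,.13,.243)),B(o['position']),o['clock'],o['ft_force'],o['grip_width'],o['joint_pos'])
cv2.imwrite('pics/s1.png',manip.camera('scene'))
"
```

```text
(array([ -4.2, -22.1,  62.7]), array([-1.33, -0.74,  0.04])) [-0.0634  0.1535  0.3052] 2.225 [-0.528   1.045  -0.1514] 0.0003027896227190003 [-0.6741  0.1239  0.3938  1.5146 -0.0312  1.5336  1.1701]
```

View pics/s1.png

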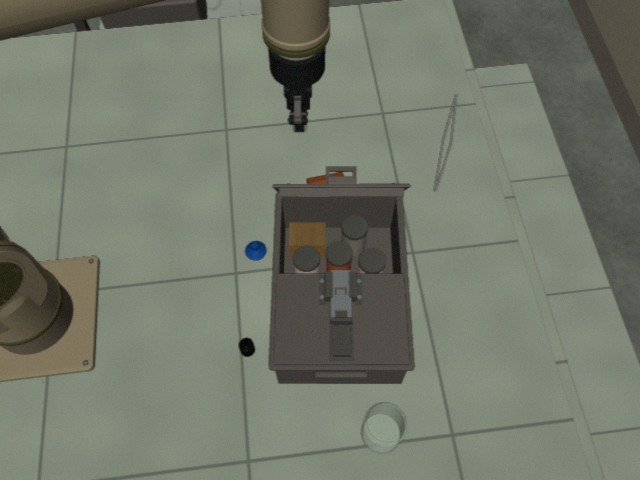

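```bash
python3 -c "
from h import *
print(proj('scene',manip.get_obs()['position']), proj('scene',W(0,.16,.13)))
"
```

```text
[299.8438 138.6434] [338.2775 193.9021]
```

```bash
python3 -c "
import cv2
a=cv2.imread('pics/s1.png')[60:210,240:390]
cv2.imwrite('pics/s1z.png',cv2.resize(cv2.convertScaleAbs(a,alpha=2),None,fx=4,fy=4,interpolation=cv2.INTER_CUBIC))
"
```

```text
(no output)
```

View pics/s1z.png

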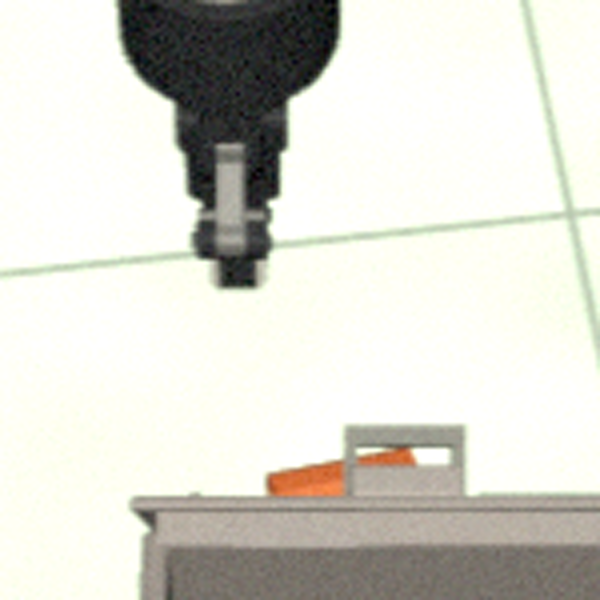

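```bash
python3 -c "
from h import *
import cv2
im=manip.camera('scene');o=manip.get_obs();print(o['position'],o['joint_velocities'])
im2=manip.camera('top')
P=o['position']
for n,i in(('scene',im),('top',im2)):
    c=proj(n,P); print(n,c,proj(n,P+[0,-.014,0]),proj(n,P+[0,0,.02]))
    x,y=int(c[0])-75,int(c[1])-75
    y=max(y,0)
    a=cv2.resize(cv2.convertScaleAbs(i[y:y+150,x:x+150],alpha=2),None,fx=3,fy=3,interpolation=cv2.INTER_CUBIC)
    cv2.imwrite('pics/q_%s.png'%n,a);print(x,y)
"
```

```text
[0.5265 0.1256 0.3054] [-0.0206 -0.009  -0.0255 -0.0029 -0.0013  0.0033 -0.0055]
scene [299.4167 137.764 ] [300.3831 144.9229] [298.9515 129.9594]
224 62
top [267.5329 219.8279] [275.8447 219.9316] [266.3168 218.2659]
192 144
```

View pics/q_scene.png

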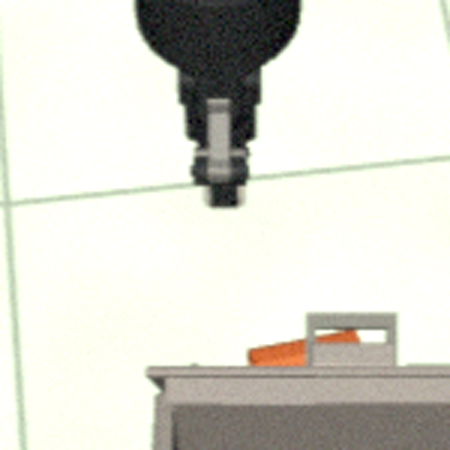

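View pics/q_top.png

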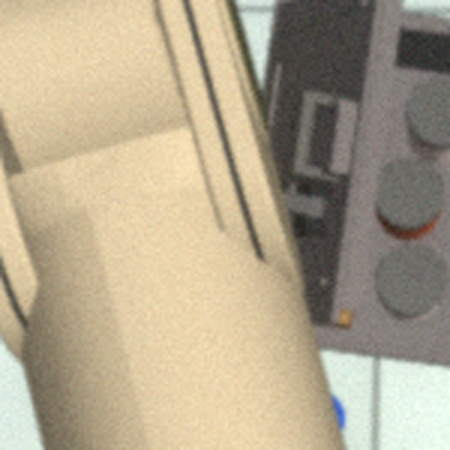

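```bash
python3 -c "
from h import *
for t in((297,211),(287,210)):
  for v in (95,105,117,130): print(t,v,two(t,(297.5,v)))
"
```

```text
(297, 211) 95 (array([0.5209, 0.0684, 0.4723]), np.float64(0.006058663475844844))
(297, 211) 105 (array([0.522 , 0.0691, 0.4521]), np.float64(0.002371084057764555))
(297, 211) 117 (array([0.5233, 0.0701, 0.4268]), np.float64(0.0022856719474500546))
(297, 211) 130 (array([0.5249, 0.0711, 0.3979]), np.float64(0.007638733023625729))
(287, 210) 95 (array([0.5232, 0.0832, 0.4554]), np.float64(0.0032560560087729223))
(287, 210) 105 (array([0.5243, 0.0843, 0.4343]), np.float64(0.000612554341557886))
(287, 210) 117 (array([0.5258, 0.0858, 0.4078]), np.float64(0.005505329328516976))
(287, 210) 130 (array([0.5275, 0.0874, 0.3773]), np.float64(0.01113979604870235))
```

step_arm(
  motion=[
    [-2, 8, 0, -1.2, -0.7, 0],
    [0, 0, 0, 0, 0, 0],
    [0, 0, 0, 0, 0, 0],
  ],
)

```text
clock: 2.75
position: [0.528, 0.1376, 0.3053]
ee_rot: [0.054, 0.999, 0.001, -0.0]
ft_force: [-0.4, -0.5, 1.0]
grip_width: 0.004
```

```bash
python3 -c "
from h import *
import cv2
im=manip.camera('scene');o=manip.get_obs();P=o['position'];print(P,B(P),o['joint_velocities'],o['clock'])
print(to(W(-.06,.14,.243)),proj('scene',P))
a=cv2.resize(cv2.convertScaleAbs(im[62:212,224:374],alpha=2),None,fx=4,fy=4,interpolation=cv2.INTER_CUBIC)
cv2.imwrite('pics/q2.png',a)
"
```

```text
[0.5281 0.1377 0.3054] [-0.0651  0.1691  0.3054] [ 0.0048  0.0014  0.0028 -0.0029 -0.0005  0.0018  0.0016] 2.8
(array([ -4.8, -29.2,  62.3]), array([ 0.12, -0.04,  0.69])) [299.5782 131.5718]
```

View pics/q2.png

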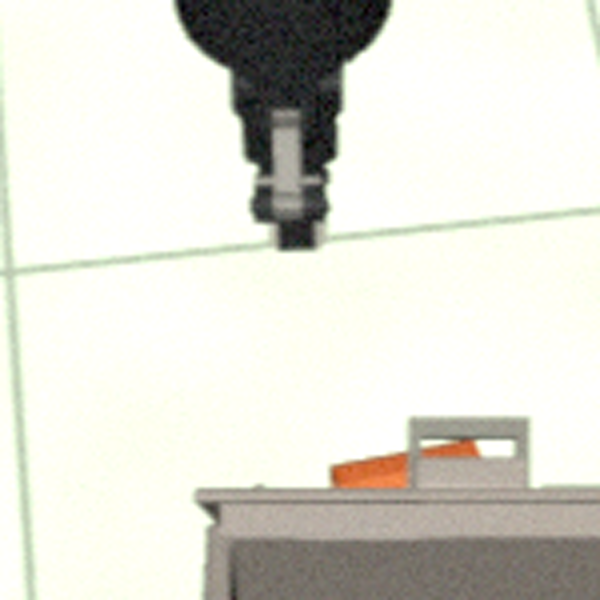

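step_arm(
  motion=[
    [-2.5, -6, 25, 0, 0, 0.3],
    [-2.5, -8, 25, 0, 0, 0.3],
    [0, -8, 8, 0, 0, 0],
    [0, -6, 0, 0, 0, 0],
    [0, 0, 0, 0, 0, 0],
  ],
)

```text
clock: 3.42
position: [0.5303, 0.1092, 0.2479]
ee_rot: [0.059, 0.998, 0.002, 0.001]
ft_force: [0.6, -0.6, -0.3]
grip_width: -0.002
```

```bash
cat > st.py <<'E'
from h import *
o=manip.get_obs();P=o['position'];f=o['ft_force'];print('B',B(P),'F box',np.array([f@ex,f@ey,f[2]]),'t',o['clock'],'turn',to(P)[1])
E
python3 st.py
```

```text
B [-0.0595  0.141   0.2479] F box [ 0.6996 -0.474  -0.312 ] t 3.425 turn [0.21 0.1  0.16]
```

step_arm(
  motion=[
    [0, -7, 0, 0, 0, 0],
    [0, -7, 0, 0, 0, 0],
    [0, -7, 2, 0, 0, 0],
    [0, -7, 3, 0, 0, 0],
    [0, -7, 4, 0, 0, 0],
    [0, -7, 4, 0, 0, 0],
  ],
)

```text
clock: 4.18
position: [0.5259, 0.0656, 0.2357]
ee_rot: [0.058, 0.998, 0.003, 0.002]
ft_force: [-0.6, 0.3, 1.1]
grip_width: -0.001
```

```bash
python3 st.py; python3 -c "
from h import *
import cv2
cv2.imwrite('pics/s3.png',manip.camera('scene'))"
```

```text
B [-0.0586  0.0973  0.2357] F box [-0.6649  0.2177  1.127 ] t 4.175 turn [0.3  0.24 0.22]
```

View pics/s3.png

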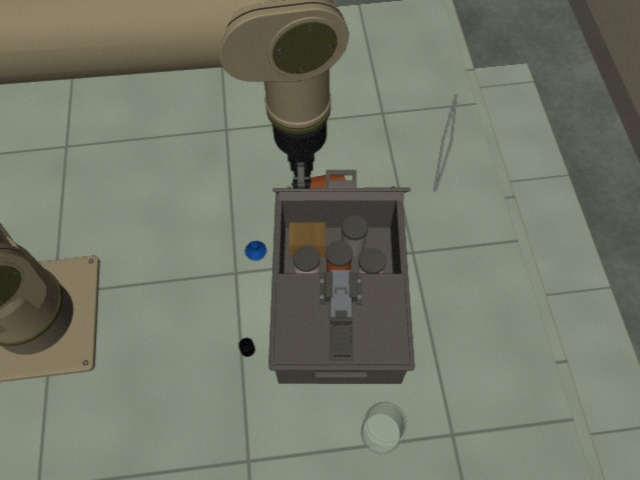

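step_arm(
  motion=[
    [0, 14, 0, 0, 0, 0],
    [0, 8, 8, 0, 0, 0],
    [0, 0, 10, 0, 0, 0],
    [0, 0, 0, 0, 0, 0],
  ],
)

```text
clock: 4.72
position: [0.528, 0.089, 0.2152]
ee_rot: [0.058, 0.998, 0.002, 0.001]
ft_force: [0.3, -0.2, 1.0]
grip_width: 0.0
```

```bash
python3 st.py; python3 -c "
from h import *
import cv2
for n in('scene','top'):
  i=manip.camera(n);x,y=(225,110) if n=='scene' else (255,110)
  cv2.imwrite('pics/%s4.png'%n,cv2.resize(cv2.convertScaleAbs(i[y:y+190,x:x+200],alpha=1.8),None,fx=3,fy=3,interpolation=cv2.INTER_CUBIC))"
```

```text
B [-0.0593  0.1207  0.2152] F box [ 0.352  -0.1964  1.0441] t 4.725 turn [0.24 0.14 0.24]
```

View pics/scene4.png

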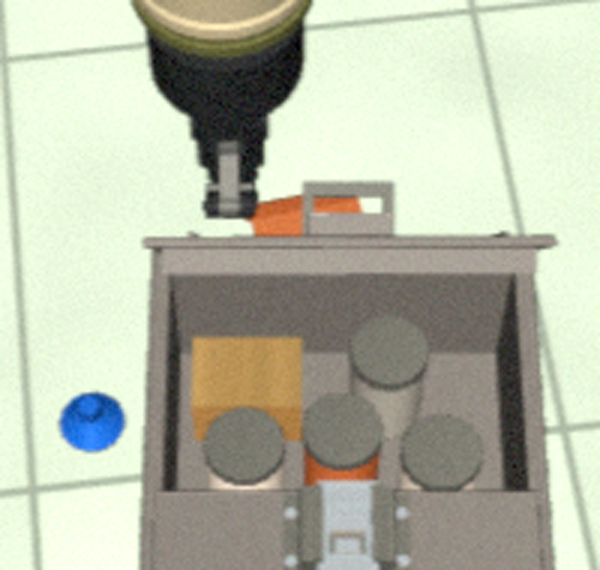

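View pics/top4.png

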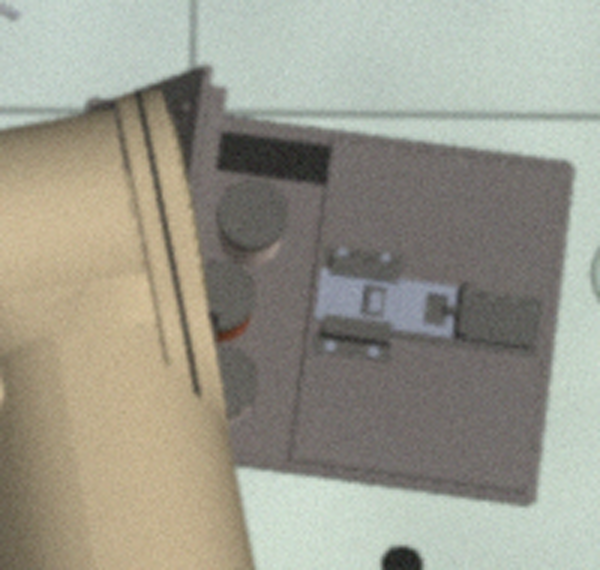

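```bash
python3 -c "
from h import *
for d in (66,64,62,60,58,56):
  t=np.radians(d); L=.159
  print(d,proj('scene',W(-.11,.16-L*np.cos(t)+.006*np.sin(t),.124+L*np.sin(t)+.006*np.cos(t))),proj('scene',W(-.11,.16-L*np.cos(t),.124+L*np.sin(t))))"
```

```text
66 [271.6743 179.4293] [271.6803 183.1699]
64 [271.674  182.8803] [271.6909 186.6404]
62 [271.6838 186.3523] [271.7116 190.1253]
60 [271.7037 189.8391] [271.7424 193.618 ]
58 [271.7337 193.3343] [271.7832 197.1122]
56 [271.7737 196.8316] [271.8339 200.6017]
```

step_arm(
  motion=[
    [0, -7, 0, 0, 0, 0],
    [0, -7, 1, 0, 0, 0],
    [0, -9, 5, 0, 0, 0],
    [0, -8, 6, 0, 0, 0],
    [0, -8, 6, 0, 0, 0],
    [0, -7, 7, 0, 0, 0],
    [0, -7, 7, 0, 0, 0],
  ],
)

```text
clock: 5.7
position: [0.5224, 0.0323, 0.1828]
ee_rot: [0.059, 0.998, 0.003, 0.003]
ft_force: [-0.2, 0.1, 0.2]
grip_width: -0.003
```

```bash
python3 st.py; python3 -c "
from h import *
import cv2
for n in('scene',):
  i=manip.camera(n);x,y=(225,110) if n=='scene' else (255,110)
  cv2.imwrite('pics/%s5.png'%n,cv2.resize(cv2.convertScaleAbs(i[y:y+190,x:x+200],alpha=1.8),None,fx=3,fy=3,interpolation=cv2.INTER_CUBIC))"
```

```text
B [-0.058   0.0638  0.1828] F box [-0.1678  0.1299  0.244 ] t 5.7 turn [0.35 0.3  0.16]
```

View pics/scene5.png

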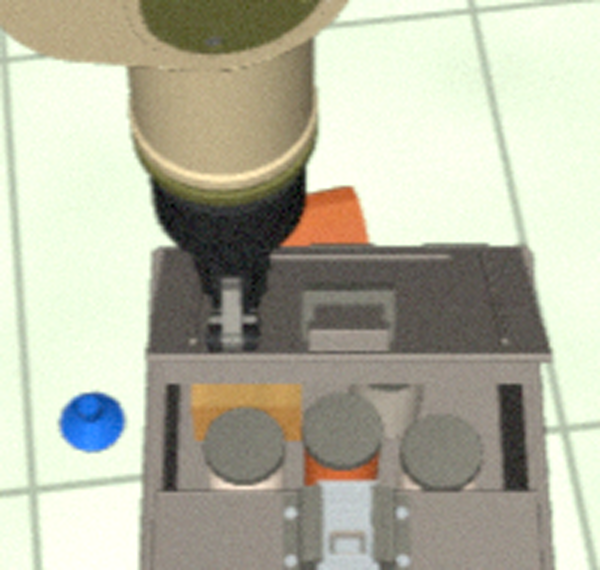

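step_arm(
  motion=[
    [0, -6, 7, 0, 0, 0],
    [0, -5, 8, 0, 0, 0],
    [0, -4, 9, 0, 0, 0],
    [0, -3, 9, 0, 0, 0],
    [0, -2, 8, 0, 0, 0],
  ],
)

```text
clock: 6.38
position: [0.5198, 0.0099, 0.138]
ee_rot: [0.059, 0.998, 0.002, 0.002]
ft_force: [-0.6, 0.4, 0.7]
grip_width: -0.004
```

```bash
python3 st.py; python3 -c "
from h import *
import cv2
for n in('scene',):
  i=manip.camera(n);x,y=(225,110) if n=='scene' else (255,110)
  cv2.imwrite('pics/%s6.png'%n,cv2.resize(cv2.convertScaleAbs(i[y:y+190,x:x+200],alpha=1.8),None,fx=3,fy=3,interpolation=cv2.INTER_CUBIC))"
```

```text
B [-0.058   0.0412  0.138 ] F box [-0.6944  0.343   0.6935] t 6.375 turn [0.27 0.26 0.1 ]
```

View pics/scene6.png

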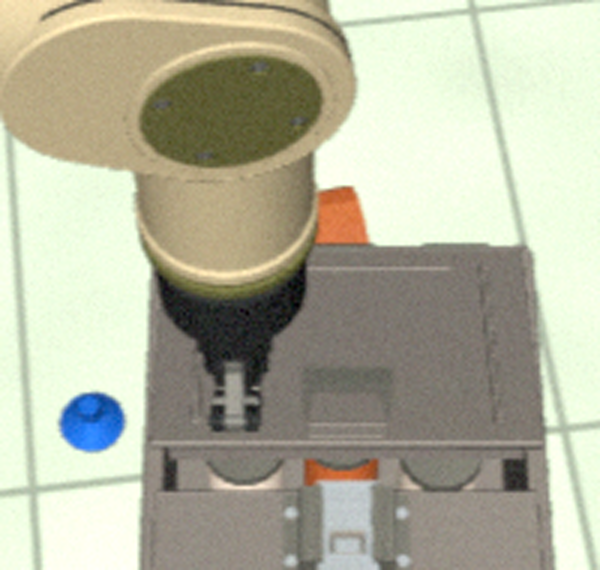

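step_arm(
  motion=[
    [0, -1, 8, 0, 0, 0],
    [0, -1, 7, 0, 0, 0],
    [0, -1, 6, 0, 0, 0],
  ],
)

```text
clock: 6.8
position: [0.5191, 0.0068, 0.1147]
ee_rot: [0.059, 0.998, 0.002, 0.002]
ft_force: [-0.7, 0.2, 0.3]
grip_width: 0.003
```

```bash
python3 st.py; python3 -c "
from h import *
import cv2
for n in('scene',):
  i=manip.camera(n);x,y=(225,110) if n=='scene' else (255,110)
  cv2.imwrite('pics/%s7.png'%n,cv2.resize(cv2.convertScaleAbs(i[y:y+190,x:x+200],alpha=1.8),None,fx=3,fy=3,interpolation=cv2.INTER_CUBIC))"
```

```text
B [-0.0583  0.0381  0.1147] F box [-0.735   0.075   0.3126] t 6.8 turn [0.25 0.21 0.11]
```

View pics/scene7.png

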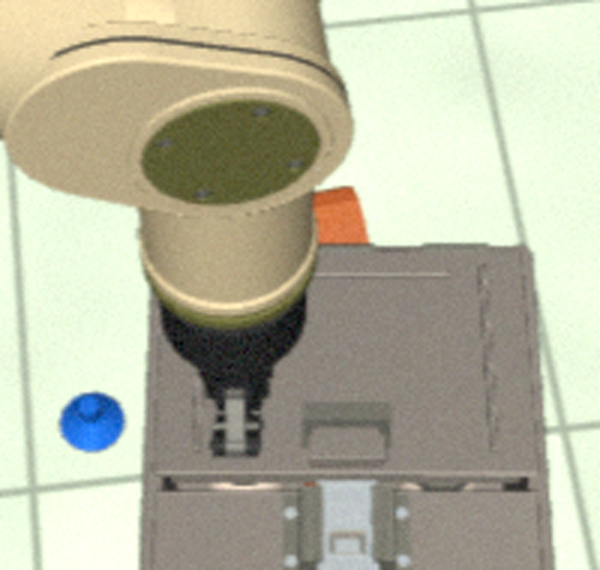

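step_arm(
  motion=[
    [0, 0, 5, 0, 0, 0],
    [0, 0, 4, 0, 0, 0],
  ],
)

```text
clock: 7.1
position: [0.5189, 0.0068, 0.1046]
ee_rot: [0.059, 0.998, 0.002, 0.002]
ft_force: [-0.4, -0.7, 0.9]
grip_width: -0.003
```

```bash
python3 st.py
```

```text
B [-0.0585  0.038   0.1046] F box [-0.3454 -0.7177  0.9339] t 7.1 turn [0.24 0.18 0.12]
```

step_arm(
  motion=[
    [0, 0, 4, 0, 0, 0],
    [0, 0, 3, 0, 0, 0],
  ],
)

```text
clock: 7.35
position: [0.5193, 0.0068, 0.1015]
ee_rot: [0.059, 0.998, 0.003, 0.002]
ft_force: [-23.9, -1.8, 52.3]
grip_width: -0.0
```

```bash
python3 st.py; python3 -c "
from h import *
import cv2
for n in('scene',):
  i=manip.camera(n);x,y=(225,110) if n=='scene' else (255,110)
  cv2.imwrite('pics/%s8.png'%n,cv2.resize(cv2.convertScaleAbs(i[y:y+190,x:x+200],alpha=1.8),None,fx=3,fy=3,interpolation=cv2.INTER_CUBIC))"
```

```text
B [-0.0581  0.0381  0.1015] F box [-23.5008  -4.6592  52.314 ] t 7.35 turn [0.35 0.18 0.09]
```

View pics/scene8.png

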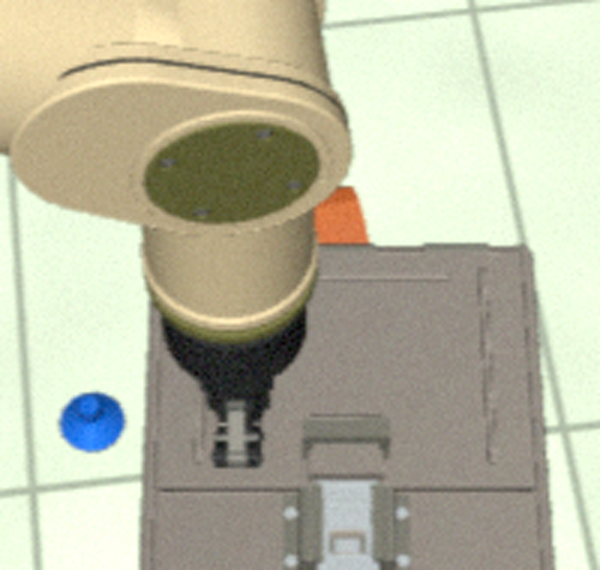

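step_arm(
  motion=[
    [0, 0, -3, 0, 0, 0],
    [0, 0, -12, 0, 0, 0],
    [0, 0, -40, 0, 0, 0],
    [0, 0, -30, 0, 0, 0],
    [0, 0, 0, 0, 0, 0],
  ],
)

```text
clock: 8.02
position: [0.5193, 0.0064, 0.1911]
ee_rot: [0.059, 0.998, 0.003, 0.002]
ft_force: [-0.1, 1.1, -0.5]
grip_width: 0.001
```

```bash
python3 st.py; python3 -c "
from h import *
import cv2
print(proj('scene',W(-.058,.028,.13)),proj('scene',W(-.058,.028,.1015)),proj('scene',manip.get_obs()['position']))
i=manip.camera('scene');x,y=(225,130)
cv2.imwrite('pics/s9.png',cv2.resize(cv2.convertScaleAbs(i[y:y+190,x:x+200],alpha=1.8),None,fx=3,fy=3,interpolation=cv2.INTER_CUBIC))
i=manip.camera('top');x,y=(255,110)
cv2.imwrite('pics/t9.png',cv2.resize(cv2.convertScaleAbs(i[y:y+190,x:x+200],alpha=1.8),None,fx=3,fy=3,interpolation=cv2.INTER_CUBIC))
print(to(W(0,-.126,.2)))
"
```

```text
B [-0.0581  0.0377  0.1911] F box [-0.222   1.0388 -0.4584] t 8.025 turn [0.39 0.25 0.09]
[306.3462 258.8154] [306.7626 265.6882] [305.3694 237.7276]
(array([ -59.1, -163.6,  -12.2]), array([0.33, 0.05, 0.09]))
```

View pics/s9.png

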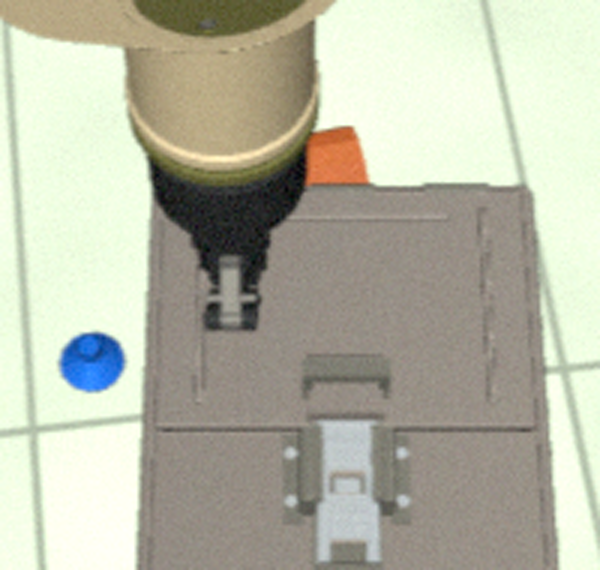

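View pics/t9.png

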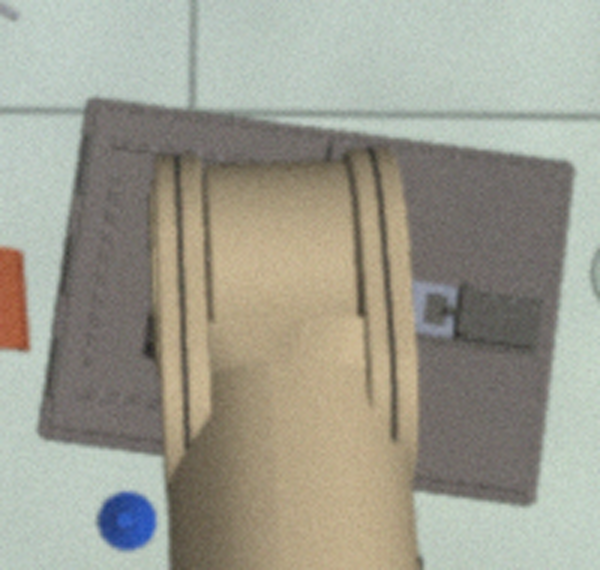

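step_arm(
  motion=[
    [-15, -30, -5, 0, 0, 0],
    [-20, -40, -5, 0, 0, 5],
    [-20, -40, -5, 0, 0, 5],
    [0, 0, 0, 0, 0, 0],
  ],
)

```text
clock: 8.62
position: [0.5545, -0.1129, 0.1985]
ee_rot: [0.148, 0.989, 0.002, -0.003]
ft_force: [-0.6, 0.1, -0.6]
grip_width: 0.0
```

```bash
python3 st.py; python3 -c "
from h import *
print(manip.get_obs()['joint_pos'])"
```

```text
B [-0.0088 -0.0765  0.1985] F box [-0.5741 -0.0133 -0.595 ] t 8.625 turn [  0.19  -0.38 -10.07]
[-0.3836  0.2257  0.5932  1.6512 -0.1333  1.311   1.5076]
```

step_arm(
  motion=[
    [0, -15, -2, 0, 0, -10],
    [0, -15, -2, 0, 0, -10],
    [0, -10, 0, 0, 0, -10],
    [0, 0, 0, 0, 0, -10],
    [0, 0, 0, 0, 0, -10],
    [0, 0, 0, 0, 0, -10],
    [0, 0, 0, 0, 0, -10],
    [0, 0, 0, 0, 0, -10],
    [0, 0, 0, 0, 0, -10],
    [0, 0, 0, 0, 0, -10],
    [0, 0, 0, 0, 0, 0],
  ],
)

```text
clock: 10.0
position: [0.5301, -0.143, 0.1512]
ee_rot: [-0.49, 0.87, 0.026, -0.055]
ft_force: [0.1, 0.1, 0.1]
grip_width: 0.001
```

```bash
cat >> h.py <<'E'
R90=Ro.from_matrix(np.c_[-ey,-ex,-ez])
E
sed -i 's/to(P)\[1\]/to(P,R90)[1]/' st.py
python3 st.py; python3 -c "
from h import *
import cv2
o=manip.get_obs();P=o['position'];print(o['joint_pos'],to(W(0,-.130,.2),R90),proj('scene',P),proj('top',P))
i=manip.camera('scene');x,y=(225,210)
cv2.imwrite('pics/s10.png',cv2.resize(cv2.convertScaleAbs(i[y:y+190,x:x+200],alpha=1.8),None,fx=3,fy=3,interpolation=cv2.INTER_CUBIC))"
```

```text
B [-0.0294 -0.1094  0.1512] F box [0.043  0.1562 0.1459] t 10.0 turn [  6.47  -2.79 -24.3 ]
[ 0.6746  0.3645 -0.6364  1.5983  0.234   1.375   2.5931] (array([ 10.3, -30.3, -51.5]), array([  6.47,  -2.79, -24.3 ])) [323.2534 330.1607] [412.1831 229.8254]
```

View pics/s10.png

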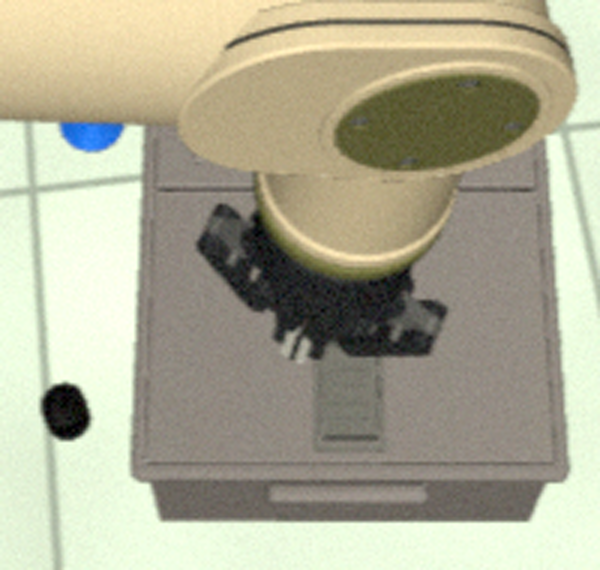

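step_arm(
  motion=[
    [0, 0, -25, 0, 0, 3],
    [0, 0, -25, 0, 0, 6],
    [0, 0, -10, 0, 0, 10],
    [0, 0, 0, 0, 0, 10],
    [0, 0, 0, 0, 0, 10],
    [0, 0, 0, 0, 0, 10],
    [0, 0, 0, 0, 0, 10],
    [0, 0, 0, 0, 0, 10],
    [0, 0, 0, 0, 0, 0],
  ],
)

```text
clock: 11.18
position: [0.5384, -0.1412, 0.2139]
ee_rot: [0.114, 0.992, -0.015, -0.058]
ft_force: [-0.3, 0.3, -0.0]
grip_width: -0.005
```

```bash
cat >> h.py <<'E'
R90=Ro.from_matrix(np.c_[ey,ex,-ez])
E
python3 st.py; python3 -c "
from h import *
o=manip.get_obs();P=o['position'];print(o['joint_pos'],to(W(0,-.130,.2),R90))"
```

```text
B [-0.0213 -0.1065  0.2139] F box [-0.3518  0.2148 -0.0408] t 11.175 turn [-6.71 -3.39 83.68]
[ 0.5195  0.3034 -0.4558  1.5064  0.1582  1.4807  1.3924] (array([-25.2, -20.5,  12.1]), array([-6.71, -3.39, 83.68]))
```

step_arm(
  motion=[
    [0, 0, 0, -0.8, -0.4, 10],
    [0, 0, 0, -0.8, -0.4, 10],
    [0, 0, 0, -0.8, -0.4, 10],
    [0, 0, 0, -0.8, -0.4, 10],
    [0, 0, 0, -0.8, -0.4, 10],
    [0, 0, 0, -0.8, -0.4, 10],
    [0, 0, 0, -0.8, -0.4, 10],
    [0, 0, 0, -0.8, -0.4, 10],
    [0, 0, 0, 0, 0, 0],
  ],
)

```text
clock: 12.3
position: [0.5395, -0.1396, 0.2162]
ee_rot: [0.729, 0.685, 0.002, 0.001]
ft_force: [0.6, -0.6, -0.4]
grip_width: 0.002
```

```bash
python3 st.py; python3 -c "
from h import *
o=manip.get_obs();P=o['position'];print(o['joint_pos'],to(W(0,-.130,.2),R90))"
```

```text
B [-0.0204 -0.1048  0.2162] F box [ 0.7169 -0.5313 -0.4452] t 12.3 turn [ 0.22 -0.12  3.35]
[ 0.4436  0.1914 -0.3089  1.6153  0.0572  1.3404  0.0652] (array([-26.4,  18.8,  16.2]), array([ 0.22, -0.12,  3.35]))
```

step_arm(
  motion=[
    [-14, 10, 5, 0, 0, 1.6],
    [-14, 10, 10, 0, 0, 1.6],
    [0, 0, 10, 0, 0, 0],
    [0, 0, 0, 0, 0, 0],
  ],
)

```text
clock: 12.8
position: [0.5587, -0.172, 0.1883]
ee_rot: [0.745, 0.667, 0.002, -0.0]
ft_force: [-1.5, 0.9, 0.3]
grip_width: -0.0
```

```bash
python3 st.py; python3 -c "
from h import *
import cv2
P=manip.get_obs()['position'];print(proj('scene',P))
i=manip.camera('scene');x,y=(245,230)
cv2.imwrite('pics/s11.png',cv2.resize(cv2.convertScaleAbs(i[y:y+190,x:x+200],alpha=1.8),None,fx=4,fy=3.1,interpolation=cv2.INTER_CUBIC))"
```

```text
B [ 0.0025 -0.1347  0.1883] F box [-1.5666  0.6953  0.2679] t 12.8 turn [ 0.11 -0.14  0.51]
[344.1149 337.9441]
```

View pics/s11.png

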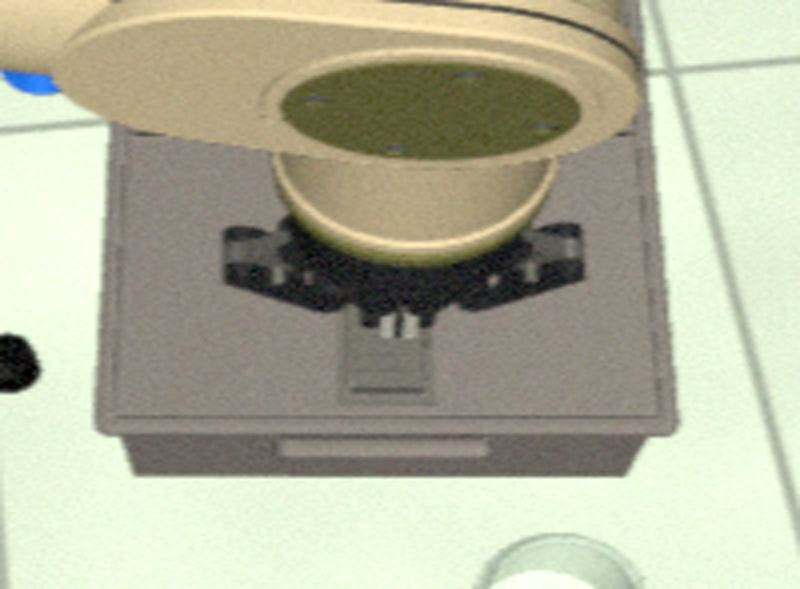

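step_arm(
  motion=[
    [3, -1, 15, 0, 0, 0.5],
    [3, -1, 20, 0, 0, 0],
    [0, 0, 20, 0, 0, 0],
    [0, 0, 5, 0, 0, 0],
    [0, 0, 0, 0, 0, 0],
  ],
)

```text
clock: 13.48
position: [0.5574, -0.1633, 0.1258]
ee_rot: [0.748, 0.664, 0.002, 0.0]
ft_force: [-0.3, 0.4, 0.7]
grip_width: 0.002
```

```bash
python3 st.py; python3 -c "
from h import *
import cv2
P=manip.get_obs()['position'];print(proj('scene',P))
i=manip.camera('scene');x,y=(245,230)
cv2.imwrite('pics/s12.png',cv2.resize(cv2.convertScaleAbs(i[y:y+190,x:x+200],alpha=1.8),None,fx=4,fy=3.1,interpolation=cv2.INTER_CUBIC))"
```

```text
B [ 0.0001 -0.1262  0.1258] F box [-0.3713  0.3408  0.7492] t 13.475 turn [ 0.19 -0.15  0.1 ]
[341.4256 345.0305]
```

View pics/s12.png

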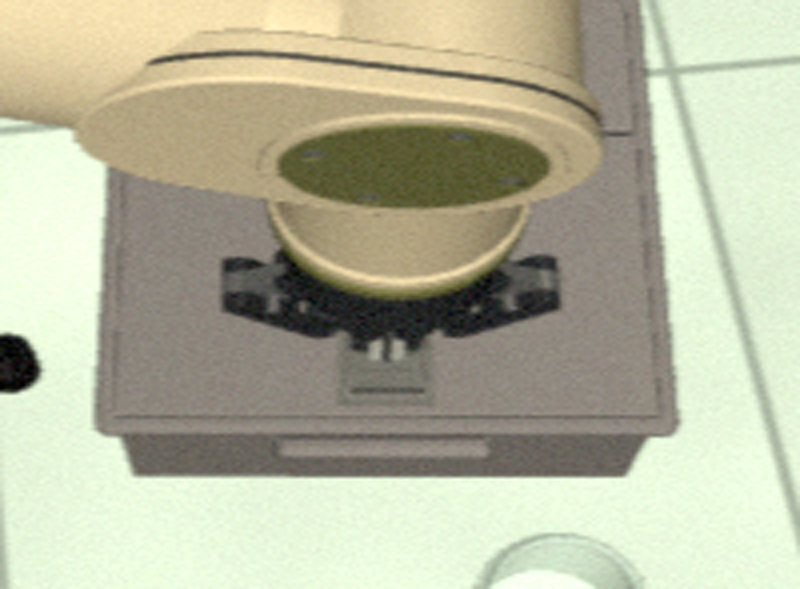

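step_arm(
  motion=[
    [-1, 0, 4, 0, 0, 0],
    [0, 0, 3, 0, 0, 0],
    [0, 0, 2, 0, 0, 0],
    [0, 0, 0, 0, 0, 0],
  ],
)

```text
clock: 14.02
position: [0.5583, -0.1648, 0.1181]
ee_rot: [0.748, 0.664, 0.003, 0.002]
ft_force: [0.2, 0.1, 0.2]
grip_width: -0.002
```

```bash
python3 st.py
```

```text
B [ 0.0012 -0.1275  0.1181] F box [0.1798 0.1263 0.1863] t 14.025 turn [ 0.35 -0.12  0.08]
```

step_arm(
  motion=[
    [0, 0, 3, 0, 0, 0],
    [0, 0, 2, 0, 0, 0],
    [0, 0, 2, 0, 0, 0],
  ],
)

```text
clock: 14.4
position: [0.5587, -0.165, 0.1121]
ee_rot: [0.748, 0.664, 0.003, 0.002]
ft_force: [-3.1, 0.5, 7.6]
grip_width: -0.002
```

```bash
python3 st.py
```

```text
B [ 0.0017 -0.1277  0.1121] F box [-3.115   0.1765  7.6001] t 14.4 turn [ 0.42 -0.09  0.07]
```

step_arm(
  motion=[
    [0, -1, 3, 0, 0, 0],
    [0, 0, 0.5, 0, 0, 0],
  ],
)

```text
clock: 14.65
position: [0.5589, -0.1651, 0.1103]
ee_rot: [0.748, 0.664, 0.004, 0.003]
ft_force: [-4.0, 1.8, 8.0]
grip_width: 0.001
```

```bash
python3 st.py
```

```text
B [ 0.0018 -0.1278  0.1103] F box [-4.2296  1.2638  7.9614] t 14.65 turn [ 0.58 -0.06  0.06]
```

step_arm(
  motion=[
    [0, 0, 2.5, 0, 0, 0],
    [0, 0, 1, 0, 0, 0],
  ],
)

```text
clock: 14.9
position: [0.5589, -0.1651, 0.1084]
ee_rot: [0.748, 0.664, 0.004, 0.004]
ft_force: [-5.0, 0.3, 8.9]
grip_width: -0.003
```

```bash
python3 st.py
```

```text
B [ 0.0019 -0.1278  0.1084] F box [-5.0212 -0.348   8.886 ] t 14.9 turn [ 0.61 -0.04  0.06]
```

step_arm(
  motion=[
    [3, 0, 1, 0, 0, 0],
    [3, 0, 0.7, 0, 0, 0],
    [3, 0, 0.7, 0, 0, 0],
  ],
)

```text
clock: 15.28
position: [0.5604, -0.1623, 0.1093]
ee_rot: [0.75, 0.662, 0.002, 0.008]
ft_force: [-2.9, -4.2, 9.4]
grip_width: 0.001
```

```bash
python3 st.py
```

```text
B [ 0.0031 -0.1248  0.1093] F box [-2.3332 -4.4774  9.3871] t 15.275 turn [ 0.84  0.38 -0.22]
```

step_arm(
  motion=[
    [5, -1, 1.5, 0, 0, 0],
    [5, -1, 1.2, 0, 0, 0],
  ],
)

```text
clock: 15.52
position: [0.5614, -0.1568, 0.1094]
ee_rot: [0.751, 0.66, 0.002, 0.012]
ft_force: [-1.3, -5.8, 9.6]
grip_width: -0.0
```

```bash
python3 st.py
```

```text
B [ 0.0033 -0.1193  0.1094] F box [-0.6152 -5.9522  9.6147] t 15.525 turn [ 1.18  0.69 -0.44]
```

step_arm(
  motion=[
    [5, -1, 1.5, 0.5, 0.4, -0.2],
    [5, -1, 1.5, 0.5, 0.4, -0.2],
  ],
)

```text
clock: 15.78
position: [0.5622, -0.151, 0.1092]
ee_rot: [0.75, 0.662, 0.002, 0.004]
ft_force: [-0.7, -6.3, 9.4]
grip_width: -0.002
```

```bash
python3 st.py
```

```text
B [ 0.0035 -0.1134  0.1092] F box [ 0.0254 -6.3085  9.4346] t 15.775 turn [ 0.5   0.18 -0.22]
```

step_arm(
  motion=[
    [5, -1, 1.5, 0.3, 0.2, -0.2],
    [5, -1, 1.5, 0.3, 0.2, -0.2],
  ],
)

```text
clock: 16.02
position: [0.563, -0.146, 0.109]
ee_rot: [0.749, 0.663, 0.0, 0.002]
ft_force: [-2.2, -7.2, 10.2]
grip_width: -0.002
```

```bash
python3 st.py; python3 -c "
from h import *
import cv2
i=manip.camera('scene');x,y=(245,230)
cv2.imwrite('pics/s13.png',cv2.resize(cv2.convertScaleAbs(i[y:y+190,x:x+200],alpha=1.8),None,fx=4,fy=3.1,interpolation=cv2.INTER_CUBIC))
i=manip.camera('top');x,y=(255,110)
cv2.imwrite('pics/t13.png',cv2.resize(cv2.convertScaleAbs(i[y:y+190,x:x+200],alpha=1.8),None,fx=3,fy=3,interpolation=cv2.INTER_CUBIC))"
```

```text
B [ 0.0036 -0.1083  0.109 ] F box [-1.2921 -7.3658 10.2229] t 16.025 turn [ 0.2   0.11 -0.05]
```

View pics/s13.png

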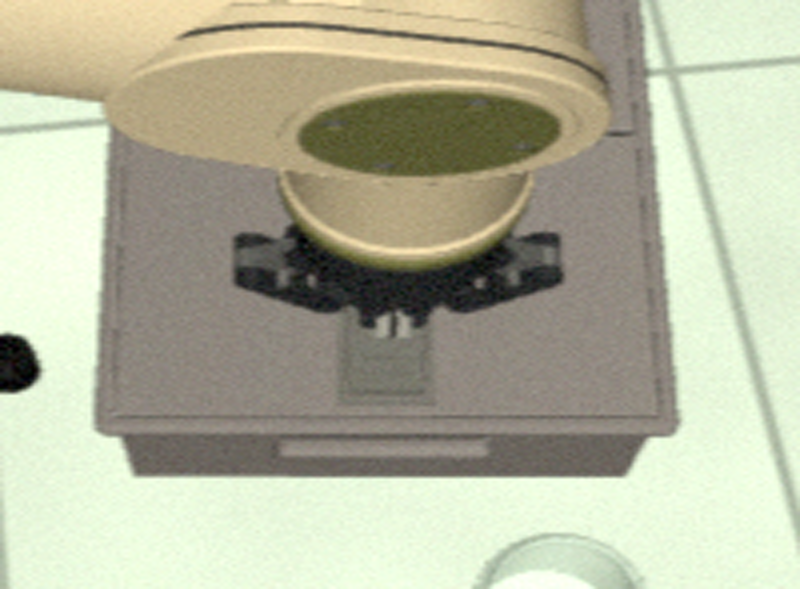

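View pics/t13.png

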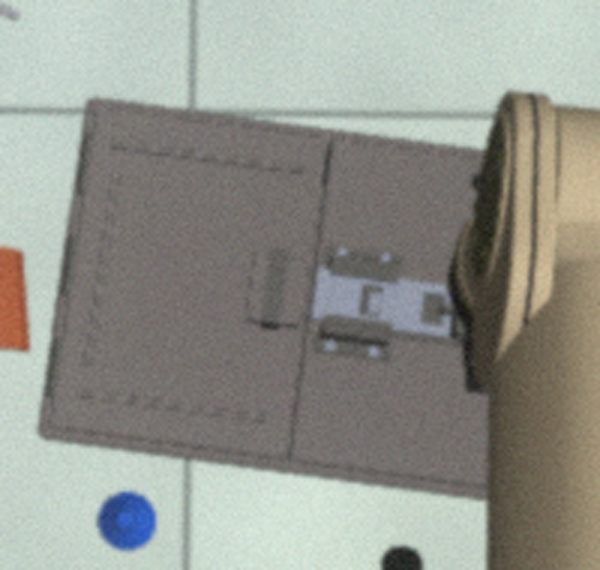

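step_arm(
  motion=[
    [5, -1.5, 1.4, 0.1, 0, 0],
    [5, -1.5, 1.4, 0.1, 0, 0],
  ],
)

```text
clock: 16.38
position: [0.5634, -0.1419, 0.1093]
ee_rot: [0.75, 0.661, -0.001, 0.006]
ft_force: [0.7, -7.8, 7.9]
grip_width: 0.001
```

```bash
python3 st.py
```

```text
B [ 0.0035 -0.1042  0.1093] F box [ 1.613  -7.6118  7.8741] t 16.375 turn [ 0.43  0.48 -0.34]
```

step_arm(
  motion=[
    [4, -1.5, 3, 0.2, 0.3, -0.2],
    [5, -1.5, 2.5, 0.2, 0.3, -0.2],
  ],
)

```text
clock: 16.62
position: [0.5637, -0.139, 0.1073]
ee_rot: [0.75, 0.662, 0.001, 0.005]
ft_force: [-1.3, -9.2, 12.4]
grip_width: 0.0
```

```bash
python3 st.py; cat > bar.py <<'E'
from h import *
import cv2,sys
i=manip.camera('top');x,y=(255,110)
cv2.imwrite(sys.argv[1],cv2.resize(cv2.convertScaleAbs(i[y+50:y+130,x+60:x+200],alpha=1.8),None,fx=5,fy=5,interpolation=cv2.INTER_CUBIC))
E
python3 bar.py pics/t14.png
```

```text
B [ 0.0036 -0.1014  0.1073] F box [-0.1645 -9.2885 12.3963] t 16.625 turn [ 0.47  0.29 -0.22]
```

View pics/t14.png

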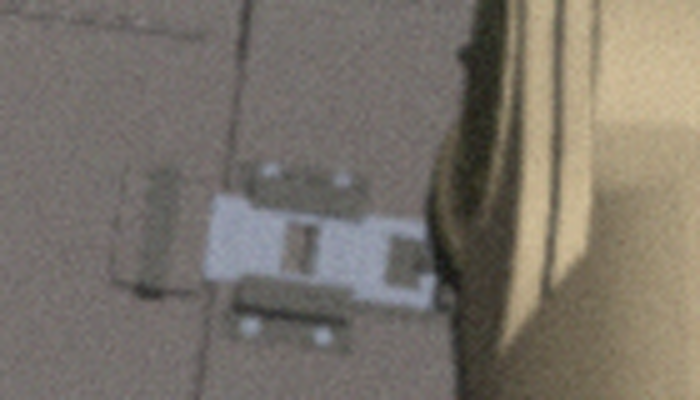

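step_arm(
  motion=[
    [5, -1.5, 1, 0.2, 0.2, -0.1],
    [5, -1.5, 1, 0.2, 0.2, -0.1],
    [5, -1.5, 1, 0.2, 0.2, -0.1],
  ],
)

```text
clock: 17.05
position: [0.564, -0.1334, 0.1087]
ee_rot: [0.751, 0.661, 0.001, 0.005]
ft_force: [-0.1, -8.5, 7.6]
grip_width: 0.003
```

```bash
python3 st.py
```

```text
B [ 0.0031 -0.0957  0.1087] F box [ 0.923  -8.4262  7.5787] t 17.05 turn [ 0.46  0.29 -0.38]
```

step_arm(
  motion=[
    [6, -1.5, 2, 0.2, 0.2, -0.2],
    [6, -1.5, 1.7, 0.2, 0.2, -0.2],
    [6, -1.5, 1.7, 0.2, 0.2, -0.2],
  ],
)

```text
clock: 17.42
position: [0.5651, -0.1246, 0.1084]
ee_rot: [0.75, 0.662, 0.001, 0.005]
ft_force: [-0.4, -8.8, 9.5]
grip_width: -0.002
```

```bash
python3 st.py
```

```text
B [ 0.0032 -0.0869  0.1084] F box [ 0.6381 -8.7621  9.469 ] t 17.425 turn [ 0.51  0.27 -0.23]
```

step_arm(
  motion=[
    [6, -1.5, 1.8, 0.2, 0.2, -0.2],
    [6, -1.5, 1.7, 0.2, 0.2, -0.2],
    [6, -1.5, 1.7, 0.2, 0.2, -0.2],
  ],
)

```text
clock: 17.8
position: [0.5664, -0.1157, 0.1083]
ee_rot: [0.749, 0.663, 0.002, 0.005]
ft_force: [-0.7, -8.0, 10.2]
grip_width: -0.001
```

```bash
python3 st.py;python3 bar.py pics/t15.png
```

```text
B [ 0.0033 -0.0778  0.1083] F box [ 0.2688 -8.038  10.2151] t 17.8 turn [ 0.56  0.25 -0.07]
```

View pics/t15.png

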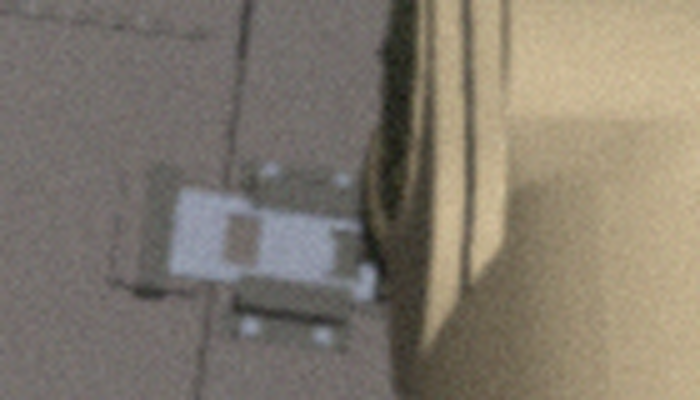

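step_arm(
  motion=[
    [6, -1.5, 1.8, 0.2, 0.2, 0],
    [6, -1.5, 1.7, 0.2, 0.2, 0],
  ],
)

```text
clock: 18.1
position: [0.5671, -0.1093, 0.1083]
ee_rot: [0.75, 0.661, 0.002, 0.005]
ft_force: [-1.4, -8.3, 11.2]
grip_width: 0.0
```

```bash
python3 st.py
```

```text
B [ 0.0033 -0.0714  0.1083] F box [-0.4037 -8.4186 11.2229] t 18.1 turn [ 0.57  0.22 -0.35]
```

step_arm(
  motion=[
    [5, -1.5, 1.6, 0.2, 0.2, 0],
  ],
)

```text
clock: 18.23
position: [0.5674, -0.1072, 0.1083]
ee_rot: [0.751, 0.66, 0.002, 0.005]
ft_force: [-0.5, -8.6, 9.5]
grip_width: 0.002
```

```bash
python3 st.py
```

```text
B [ 0.0033 -0.0693  0.1083] F box [ 0.5417 -8.5969  9.5274] t 18.225 turn [ 0.58  0.21 -0.5 ]
```

step_arm(
  motion=[
    [5, -1.5, 1.7, 0.2, 0.2, -0.3],
  ],
)

```text
clock: 18.35
position: [0.5674, -0.1071, 0.1084]
ee_rot: [0.751, 0.661, 0.001, 0.006]
ft_force: [-2.3, -16.6, 12.0]
grip_width: 0.001
```

```bash
python3 st.py
```

```text
B [ 0.0034 -0.0692  0.1084] F box [ -0.2372 -16.7689  11.9893] t 18.35 turn [ 0.59  0.32 -0.42]
```

```bash
python3 bar.py pics/t16.png
```

```text
(no output)
```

View pics/t16.png

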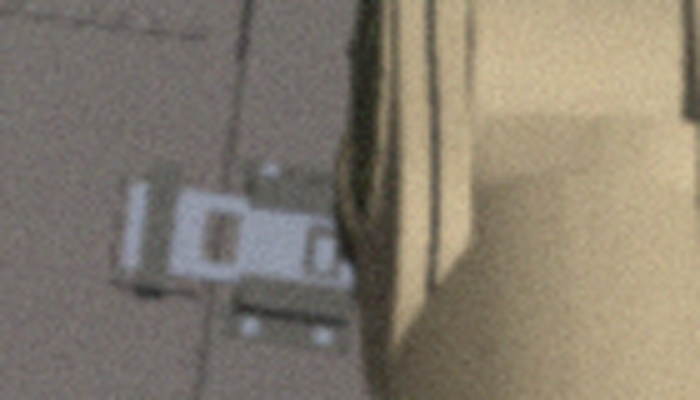

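step_arm(
  motion=[
    [0, 0, -4, 0, 0, 0],
    [-1, 0, -10, 0, 0, 0],
    [-3, 0, -25, 0, 0, 0],
    [-8, 0, -40, 0, 0, 0],
    [-30, 0, -40, 0, 0, 0],
    [-40, 0, -30, 0, 0, 0],
    [-40, 0, 0, 0, 0, 0],
    [0, 0, 0, 0, 0, 0],
  ],
)

```text
clock: 19.4
position: [0.5495, -0.2306, 0.2646]
ee_rot: [0.75, 0.661, 0.001, 0.006]
ft_force: [1.1, 1.0, 0.0]
grip_width: 0.003
```

```bash
python3 st.py;python3 bar.py pics/t17.png; python3 -c "
from h import *
import cv2
cv2.imwrite('pics/s17.png',manip.camera('scene'))"
```

```text
B [ 0.0004 -0.1939  0.2646] F box [1.0114 1.1413 0.0124] t 19.4 turn [ 0.62  0.38 -0.32]
```

View pics/t17.png

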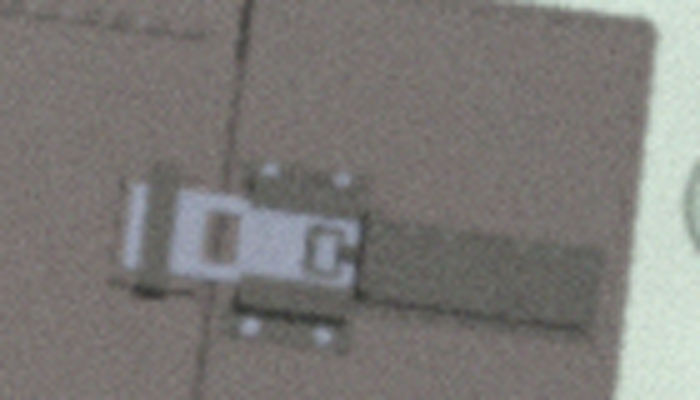

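View pics/s17.png

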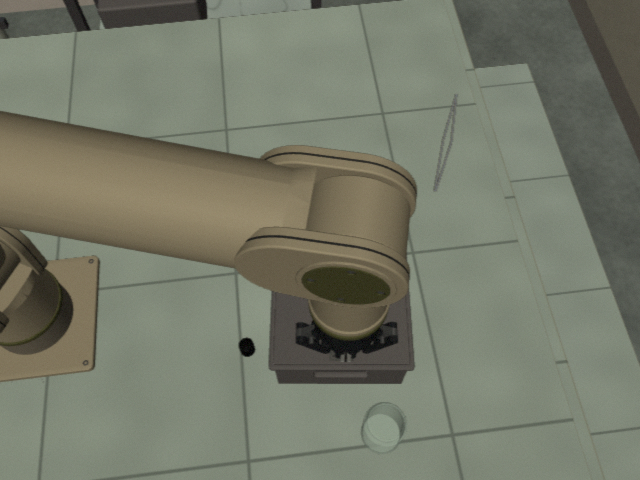

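step_arm(
  motion=[
    [0, 0, -40, 0, 0, 0],
    [-40, -20, -30, 0, 0, 0],
    [-50, -20, 0, 0, 0, 0],
    [-50, -20, 0, 0, 0, 0],
    [-40, 0, 0, 0, 0, 0],
    [0, 0, 0, 0, 0, 0],
    [0, 0, 0, 0, 0, 0],
  ],
)

```text
clock: 20.38
position: [0.4724, -0.3905, 0.335]
ee_rot: [0.742, 0.67, 0.003, 0.003]
ft_force: [0.4, 0.4, -0.6]
grip_width: -0.003
```

```bash
python3 st.py; python3 -c "
from h import *
import cv2
s=manip.camera('scene');t=manip.camera('top')
a=s[165:395,205:435];b=cv2.convertScaleAbs
cv2.imwrite('pics/s18.png',cv2.resize(b(a,alpha=1.8),None,fx=2.6,fy=2.6,interpolation=cv2.INTER_CUBIC))
cv2.imwrite('pics/t18.png',t)
L=.159
print(proj('scene',W(-.11,0,.13)),proj('scene',W(.11,0,.13)),'tail home',proj('scene',W(0,-.061,.17)),proj('top',W(0,-.061,.17)),'nose',proj('top',W(0,.036,.149)))
"
```

```text
B [-0.0569 -0.3619  0.335 ] F box [ 0.3106  0.4    -0.5997] t 20.375 turn [ 0.51 -0.02  1.05]
[276.0817 273.6684] [403.9401 272.9379] tail home [341.214  297.6577] [390.712  210.5066] nose [340.6686 205.6106]
```

View pics/s18.png

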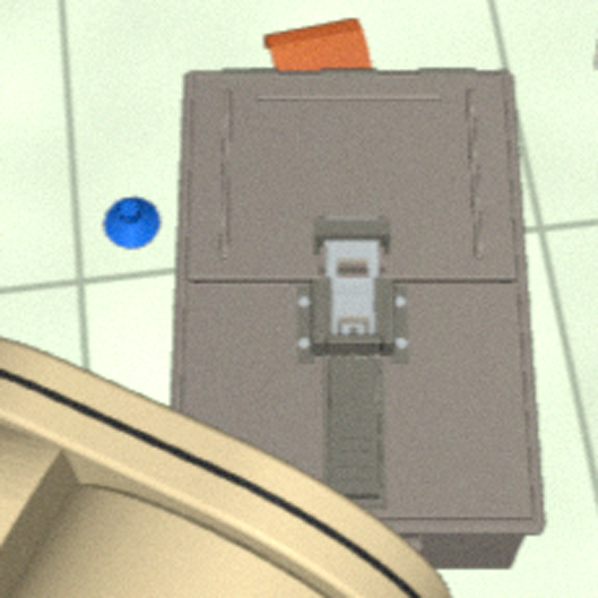

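View pics/t18.png

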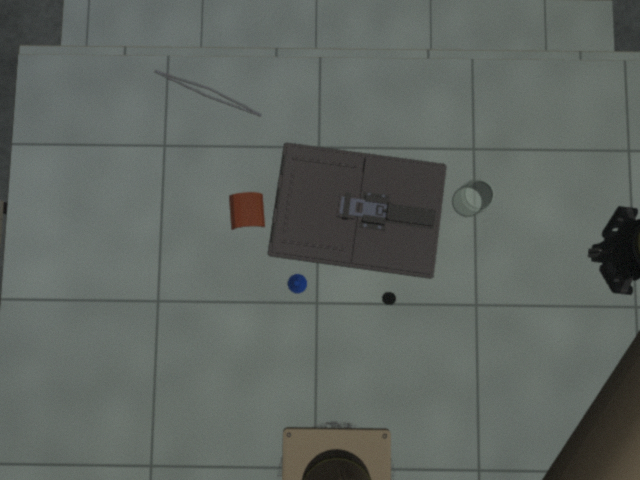

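```bash
python3 -c "
from workcell import manip
print(manip.hand_in())"
```

```text
the job is handed in; nothing more can be done
None
```

The box is shut and locked, and I handed the job in at about 20.4 s of the 42 s allowed. I swung the lid down with the shut fingertips. Then I held the key down, slid the bar through the staple until it stopped, and lifted straight off.

**Checks that passed:**
- **Lid:** in the last pictures it lies level with the deck.
- **Bar:** the nose is through the staple. The thumb stop's top edge is within about 1 px of where it should be with the bar home. Tracking the bar's window gave about 41 mm of travel against 42 mm. At the end the bar stopped moving and the push force rose from 8.6 to 17 N.
- **Key:** it looks sprung up, with the dark slit at its rear end back and something light filling the bar's rear window. I judged this by eye and did not test the lock by pulling the bar back.
- **Other objects:** the jar, cave, suction cup and airstone are where they were in the first top picture. I compared these by eye too.

**What disagreed or went wrong:**
- **Fingertip height:** the shut fingertips seemed to end 20 to 28 mm short of the reported TCP, both in the pictures and on contact. I therefore found the lid and the key by force instead of by height.
- **Lid force:** the lid bottomed out with about 52 N on the fingertips, a harder press than I intended.
- **Wrist turn:** my first turn of the wrist went the wrong way, close to the last joint's limit (2.59 of 2.6 rad). The tool sank by about 50 mm, with no contact force shown. I raised it and turned it back.

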